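# Snap the vent cap onto the lunch box and keep it pressed

## Robot

A 6-joint arm with a two-finger parallel gripper is mounted at the origin on the work surface. World frame = base frame: x ahead of the robot, y to its left, z up, the work surface at z = 0. Lengths are in m, angles in rad, forces in N, time in s.
With the tool pointing down it reaches from about 0.375 to 0.75 m from the base axis. Payload 9 kg.
Tool frame: the origin (TCP) lies on the front face of the gripper's body, between the roots of the fingers; the fingertips stand 73 mm ahead of it and the grasp point (between the pads) lies 54 mm ahead of it (env.hold_point_z is the distance from the TCP to the grasp point, in m); z points along the fingers, y is the direction in which the jaws open and shut (so a half turn about z gives the same grasp; the last joint's range is limited). The gripper opens to 85 mm and grips with 20 to 120 N. Pads are 22 mm wide; open, the fingers measure 114 mm over their backs; the gripper's body (76 mm by 85 mm) begins 54 mm behind the grasp point. The pads swing forward as they close: fully open they stand 13 mm farther back than shut.
Start: joints at [1.104, 0.104, 0.097, 1.564, 0, 1.353], TCP at [0.148, 0.582, 0.304] pointing down, gripper open.
Joint ranges: [-2.99, 2.99], [-0.84, 1.86], [-1.1, 1.16], [-1.84, 2.11], [-1.51, 1.56], [-3.14, 3.14]. Speed limits (rad/s): [2.22, 2.22, 2.57, 3.14, 3.14, 3.14].

## Interface

Orientations are given as a rotation vector (axis times angle).
In Python, from station import env gives the robot as it stands.
- The arm moves only by the shell command python3 -m creep 'ROWS'. ROWS is JSON, a list of rows, each a list of 3 entries, a list of its own where there are three numbers: the opening in per cent of the stroke, from 0 (shut) to 100 (fully open), then the shift along the tool's x, y, z in mm, then the turn about the tool's z in rad. In form: [[hand, [x, y, z], spin], ...]. A call has 1 to 12 rows; each row is the pose to reach, as a shift and turn from the pose commanded when the call began, along the tool's axes at that moment; what a row does not reach only later rows make up. A row lasts 1/8 s, in which the tool goes at most 62.5 mm and 10.7 degrees, less where a joint would pass 70% of its speed; a pose out of reach is approached as far as the arm can. A call with a gripper value outside its range is refused whole. The fingers move at their own pace and stop on an object; the grip force is fixed at half the most. Time passes only in rows, so rows that repeat a pose let the fingers close. It gives the time, the measured TCP pose, the force and the opening at its end, in the units of the state.
- env.state(): the state, without advancing time (a new reading comes with each control period).
- env.grab_frame(name): name is "side" or "top" or "wrist"; returns a dict with "color" (480x640x3 uint8, blue, green, red), "camera_matrix" (3x3 intrinsics, pixels), "R" (3x3) and "t" (3): a world point X has camera coordinates R X + t. Camera axes: x right, y down, z forward; pixel columns grow to the right and rows downward; lengths in m; the calibration is good to about 2 mm. A picture is of the moment at which its call begins. There is no depth.
- env.sign_off(): hands the job in, once; it reports no verdict.
Trained networks look in the newest picture that a camera, given by its name, has taken for a name from the list of things; names that differ only in an ending like _2 or _b are one class to them, and where a whole thing is asked for, a point or a joint stands for the part that bears it (a point fixed in the world has none). Each returns a list of dicts, best first, with "confidence" (0 to 1); they miss things now and then, are a little off and sometimes report something else, mostly with a low value. They report only what shows in the picture. A call takes as long as a camera call. They do not tell look-alikes from the thing itself.
- env.look_for(target, camera): "xy" ([column, row] in pixels, amid what is visible of it).
- env.cut_out(target, camera): "region" (480x640 bool, what is visible of it) and "xy" ([column, row] in pixels, amid what is visible of it).
The state is a dict: "clock": time; "q": joint angles; "qvel": joint speeds; "effort": joint torques, N m; "position": TCP position; "eef_rot": TCP orientation; "contact_force": force on the tool from outside, world axes, zero at the start; "ft_torque": the same for the moment, N m; "grip_width": finger opening in m.
Only numpy, scipy, OpenCV 4.12 (cv2) and the standard library are available. Lean on these libraries where they do the work, as an engineer would, in place of code of your own. Each camera call takes 0.05 s, during which the arm holds its last target. There are 200 camera calls.

## Task

Lift the vent cap off the free-spinning turntable and press it, hollow side down, onto the vent stud on the lunch box lid until it clicks; keep pressing past the click until its rim sits flush on the collar all round. Finish with the gripper still pushing down firmly on the seated cap, as a thumb would hold it: do not let go or back off at the end. Do not knock over or shove the tumblers, the opener or the spoon, and keep the shakers upright.

Things in the scene. Friction and masses are not known exactly. Their poses are not given: they have to be found in the camera images.
- vent_cap: Loose purple plastic snap cap, about 30 g, hollow side down on the turntable. Skirt 44 mm across and 24 mm high with a flat shoulder on top, from which a round grip knob rises, 20 mm across and 20 mm high. Origin: centre of the open underside; z up through the knob; yaw does not matter. Inside, a 3 mm high lip at the rim leaves a 28 mm opening; cavity 35 mm wide, 20 mm deep.
- cap_knob_top (a point): Centre of the flat top of the cap's grip knob, 44 mm above the cap's underside.
- stud_seat (a point): Where the centre of the cap's underside comes when fully home: on the stud's axis, level with the top of the collar round the stud's foot, 74 mm above the cart. Grey plastic collar 44 mm across, 4 mm above the lid; the stud rises 18 mm from it, 23 mm across, with a conical tip 9 mm wide at the top.
- stud_bumps (a point): Middle of the ring of four sprung bumps, 8 mm above the collar, which stick out of the stud to a 32 mm circle. The cap's lip meets them with the underside about 12 mm above home, must be pushed with roughly 10 to 20 N at the peak, and clicks past at about 5 mm above home: the force drops, the bumps pull the cap down (up to 15 N), and it rises hard when the rim lands on the collar.
- lunch_box: Purple plastic lunch box with clip-on lid, firmly standing on the cart (it does not slide). 206 mm long along its y, 146 mm wide along its x (160 by 214 mm over the clips), lid top 70 mm above the cart. Origin: centre of its underside. The stud stands on the lid, 45 mm from the middle along the box's +y.
- turntable: Foot of a bamboo turntable fixed on the cart. Origin: on its axis, on the cart. It carries the freely spinning disc, 260 mm diameter, whose top is 35 mm above the cart; the cap and two shakers stand on that disc.
- turntable_disc (a joint): Angle of the turntable's disc about the vertical (rad); turns freely and without limit, with almost no friction.
- tumbler_a: glass tumbler, 68 mm across, 100 mm high. Origin: centre of its underside.
- tumbler_b: second glass tumbler, same size. Origin: centre of its underside.
- shaker_a: white shaker with a metal dome top, 36 mm across, 61 mm high, standing loose on the turntable. Origin: centre of its underside.
- shaker_b: the other shaker, same size, also loose on the turntable. Origin: centre of its underside.
- opener: flat metal bottle opener, about 127 mm long and 36 mm wide, 5 mm thick, lying on the cart between turntable and lunch box. Origin: on the underside, near its middle.
- spoon: bamboo spoon, 150 mm long, lying on the cart close to the robot. Origin: on the underside, near its middle.
There are look-alikes about, which are no part of the job. What is meant by the vent_cap is not orange, and is the smaller of those in its own colour.

How it is judged:
By the outcome, as a careful person would: the job done as asked, in the order asked, and still so for the second after the job is handed in, while the arm keeps its last pose, push and grip.
It also fails if it takes over 61 s, if anything falls off the work surface, if the arm or the gripper's body presses on something with over 40 N, if the wrist force passes 120 N, or if a joint passes its speed limit or range.

## Working session

There is one attempt and no reset: what is moved stays moved. The work goes in short steps, Python scripts to look and compute and a shell command to move; the robot and the scene stay as the last step left them, time stands still between calls to the robot, and variables do not carry over. Pictures are saved under pics/ and viewed, about 8 in all and at most 12, crops included, and the job is handed in when it is done.

```bash
mkdir -p pics; cat > h.py <<'E'
import numpy as np, cv2
from station import env
def grab(n,save=None):
    f=env.grab_frame(n)
    if save: cv2.imwrite('pics/'+save,f['color'])
    return f
def ray(f,xy):
    K,R,t=map(np.array,(f['camera_matrix'],f['R'],f['t']))
    d=R.T@np.linalg.solve(K,[xy[0],xy[1],1]); c=-R.T@t.ravel()
    return c,d
def onz(f,xy,z):
    c,d=ray(f,xy); return c+d*(z-c[2])/d[2]
def proj(f,X):
    p=np.array(f['camera_matrix'])@(np.array(f['R'])@np.array(X)+np.array(f['t']).ravel()); return p[:2]/p[2]
E
python3 - <<'E'
from h import *
s=env.state(); print({k:np.round(s[k],3) for k in ('clock','position','eef_rot','contact_force','grip_width')})
Z=dict(vent_cap=.057,cap_knob_top=.079,stud_seat=.083,stud_bumps=.082,lunch_box=.07,turntable=.035,tumbler_a=.05,shaker_a=.065,opener=.005,spoon=.005)
for n in('top','side'):
    f=grab(n,n+'0.png'); print(n, np.round(ray(f,(320,240))[0],3))
    for k,z in Z.items():
        for d in env.look_for(k,n):
            print(k,round(d['confidence'],2),np.round(d['xy']),np.round(onz(f,d['xy'],z),3))
E
```

```text
{'clock': np.float64(0.0), 'position': array([0.148, 0.581, 0.303]), 'eef_rot': array([-3.900e-01, -3.117e+00,  2.000e-03]), 'contact_force': array([-0.433, -0.221,  0.769]), 'grip_width': np.float64(0.085)}
top [ 0.394 -0.002  0.939]
vent_cap 0.96 [443. 303.] [ 0.492 -0.243  0.057]
vent_cap 0.82 [419. 374.] [ 0.357 -0.204  0.057]
vent_cap 0.82 [464. 375.] [ 0.363 -0.286  0.057]
cap_knob_top 0.98 [418. 378.] [ 0.351 -0.197  0.079]
cap_knob_top 0.91 [446. 301.] [ 0.493 -0.241  0.079]
cap_knob_top 0.81 [464. 376.] [ 0.362 -0.279  0.079]
stud_seat 0.94 [213. 228.] [0.59  0.209 0.083]
stud_bumps 0.92 [213. 236.] [0.575 0.207 0.082]
lunch_box 0.58 [213. 230.] [0.588 0.212 0.07 ]
turntable 0.58 [457. 285.] [ 0.534 -0.275  0.035]
tumbler_a 0.74 [327. 206.] [ 0.665 -0.004  0.05 ]
tumbler_a 0.68 [290. 148.] [0.782 0.083 0.05 ]
tumbler_a 0.52 [441. 238.] [ 0.622 -0.235  0.05 ]
shaker_a 0.92 [441. 236.] [ 0.621 -0.231  0.065]
shaker_a 0.79 [499. 244.] [ 0.618 -0.345  0.065]
opener 0.94 [312. 272.] [0.535 0.013 0.005]
spoon 0.95 [340. 324.] [ 0.436 -0.053  0.005]
side [0.343 0.498 0.71 ]
vent_cap 0.96 [454. 231.] [ 0.354 -0.171  0.057]
vent_cap 0.76 [464. 205.] [ 0.353 -0.252  0.057]
vent_cap 0.57 [399. 187.] [ 0.493 -0.246  0.057]
cap_knob_top 0.97 [463. 201.] [ 0.357 -0.238  0.079]
cap_knob_top 0.87 [454. 230.] [ 0.354 -0.151  0.079]
cap_knob_top 0.66 [400. 190.] [ 0.484 -0.214  0.079]
stud_seat 0.68 [249. 350.] [0.574 0.24  0.083]
stud_seat 0.3 [380. 187.] [ 0.522 -0.2    0.083]
stud_bumps 0.87 [253. 349.] [0.57  0.235 0.082]
lunch_box 0.86 [251. 348.] [0.579 0.23  0.07 ]
turntable 0.85 [385. 187.] [ 0.526 -0.258  0.035]
tumbler_a 0.88 [279. 240.] [ 0.658 -0.004  0.05 ]
tumbler_a 0.73 [207. 243.] [0.779 0.066 0.05 ]
shaker_a 0.91 [345. 172.] [ 0.615 -0.231  0.065]
shaker_a 0.37 [251. 351.] [0.578 0.232 0.065]
opener 0.79 [327. 283.] [0.541 0.02  0.005]
spoon 0.57 [395. 277.] [ 0.428 -0.051  0.005]
```

View pics/top0.png

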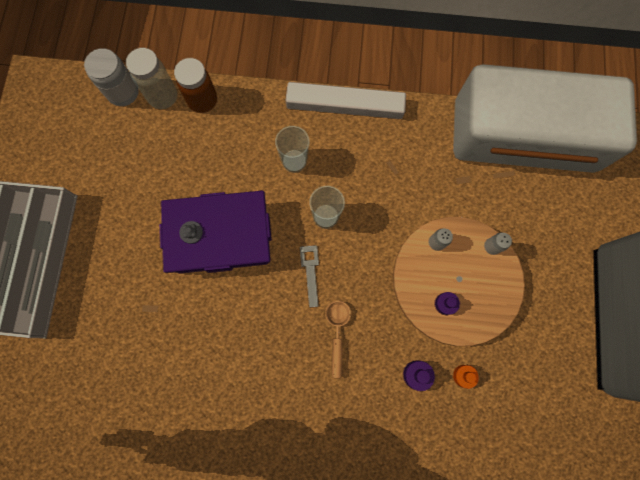

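View pics/side0.png

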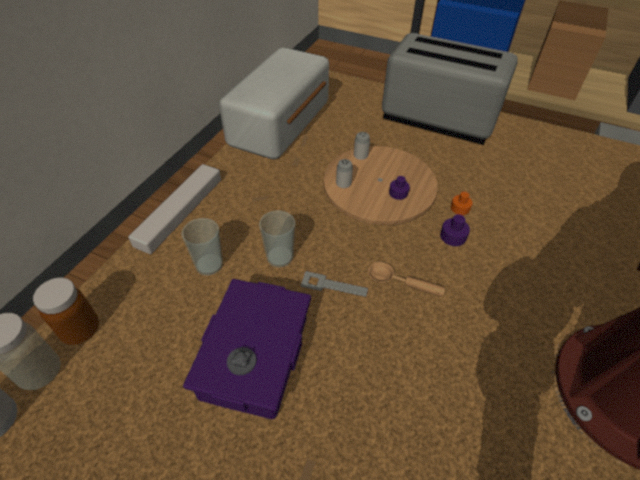

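The cap is the smaller purple one on the disc, at top (447,303) and side (400,188). The stud is at top (191,232) and side (241,361). The larger purple and the orange caps standing on the cart are look-alikes.

```bash
cat >> h.py <<'E'
def tri(fs,ps):
    A=np.zeros((3,3));b=np.zeros(3)
    for f,p in zip(fs,ps):
        c,d=ray(f,p); d=d/np.linalg.norm(d); M=np.eye(3)-np.outer(d,d); A+=M;b+=M@c
    return np.linalg.solve(A,b)
def rot(): return cv2.Rodrigues(np.array(env.state()['eef_rot']))[0]
def shift(X):  # tool-axis mm from present TCP to world point X
    s=env.state(); return np.round(rot().T@(np.array(X)-s['position'])*1000,1)
E
python3 - <<'E'
from h import *
F={n:grab(n) for n in('top','side')}
guess={'top':[(447,303),(191,232)],'side':[(400,188),(241,361)]}
C={}
for n,f in F.items():
    for k in('vent_cap','cap_knob_top'):
      for d in env.cut_out(k,n):
        m=d['region']; 
        if np.hypot(*(np.array(d['xy'])-guess[n][0]))<15: ys,xs=np.nonzero(m); print(n,k,d['xy'],xs.mean(),ys.mean(),m.sum()); C[n,k]=(xs.mean(),ys.mean())
    hsv=cv2.cvtColor(f['color'],cv2.COLOR_BGR2HSV); g=(hsv[...,1]<70).astype(np.uint8); 
    gx,gy=guess[n][1]; w=np.zeros_like(g); w[gy-22:gy+23,gx-22:gx+23]=1; ys,xs=np.nonzero(g*w); p=(xs.mean(),ys.mean()); C[n,'stud']=p; print(n,'stud',p,len(xs),xs.min(),xs.max(),ys.min(),ys.max(),onz(f,p,.080))
for k in('vent_cap','cap_knob_top','stud'):
    try: print(k,tri([F['top'],F['side']],[C['top',k],C['side',k]]))
    except KeyError as e: print(e)
print(shift([.52,.26,.30]), rot()[:,:2])
E
```

```text
top cap_knob_top [446.1, 302.3] 446.01505376344085 303.4279569892473 465
top stud (np.float64(190.58476658476658), np.float64(231.7960687960688)) 407 179 202 221 242 [0.57807384 0.25194237 0.08      ]
side vent_cap [399.3, 188.5] 399.42048517520215 188.55795148247978 371
side cap_knob_top [401.0, 187.2] 399.54086538461536 188.40625 416
side stud (np.float64(241.01104100946372), np.float64(360.7981072555205)) 634 227 255 347 374 [0.57700334 0.25897877 0.08      ]
('top', 'vent_cap')
cap_knob_top [ 0.49262343 -0.2503233   0.05072421]
stud [0.58053961 0.25505081 0.06974509]
[-440.  -220.     3.9] [[-9.69200611e-01  2.46272561e-01]
 [ 2.46272562e-01  9.69200611e-01]
 [-1.03574924e-05  2.85232699e-05]]
```

```bash
python3 -m creep '[[100,[-55,-28,0],0],[100,[-110,-55,0],0],[100,[-165,-83,0],0],[100,[-220,-110,0],0],[100,[-275,-138,0],0],[100,[-330,-165,0],0],[100,[-385,-193,0],0],[100,[-440,-220,0],0],[100,[-440,-220,0],0],[100,[-440,-220,0],0],[100,[-440,-220,0],0]]'
python3 - <<'E'
from h import *
f=grab('wrist','w1.png'); s=env.state(); print(s['q'],s['position'],ray(f,(320,240))[0],proj(f,[.5795,.255,.075]))
E
```

```text
clock: 2.78
position: [0.5192, 0.2609, 0.3042]
eef_rot: [0.387, 3.117, 0.001]
contact_force: [0.0, -0.1, 0.3]
grip_width: 0.0859
[2.40791258e-01 4.58981800e-02 3.68925625e-02 1.56146002e+00
 1.52035495e-04 4.87814924e-01] [0.51921822 0.2609831  0.30418564] [0.45415833 0.27853657 0.37430266] [333.83402596 280.50692631]
```

View pics/w1.png

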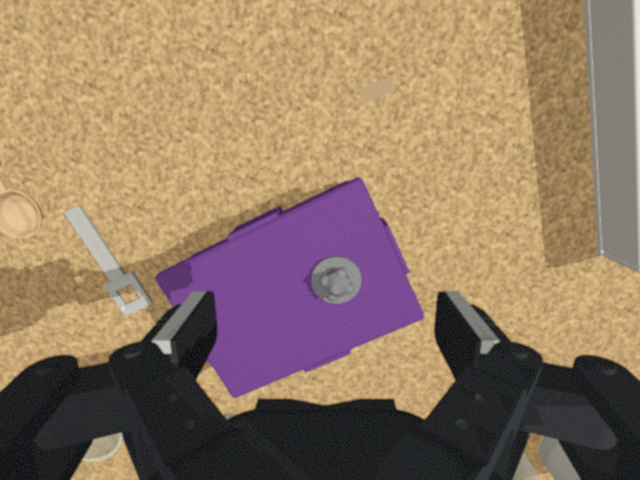

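```bash
python3 -m creep '[[100,[-6,-54,0],0],[100,[-12,-108,0],0],[100,[-18,-162,0],0],[100,[-24,-216,0],0],[100,[-30,-270,0],0],[100,[-36,-324,0],0],[100,[-42,-378,0],0],[80,[-47,-432,0],0],[60,[-51,-483,0],0],[50,[-51,-483,0],0],[50,[-51,-483,0],0],[50,[-51,-483,0],0]]'
cat >> h.py <<'E'
def grey(img,g,w=40):
    hsv=cv2.cvtColor(img,cv2.COLOR_BGR2HSV); m=(hsv[...,1]<75).astype(np.uint8); z=np.zeros_like(m); z[g[1]-w:g[1]+w,g[0]-w:g[0]+w]=1
    c=max(cv2.findContours(m*z,0,1)[0],key=cv2.contourArea); return cv2.fitEllipse(cv2.convexHull(c))
def purple(img,g,w=45):
    hsv=cv2.cvtColor(img,cv2.COLOR_BGR2HSV); m=((hsv[...,0]>120)&(hsv[...,0]<160)&(hsv[...,1]>80)).astype(np.uint8); z=np.zeros_like(m); z[g[1]-w:g[1]+w,g[0]-w:g[0]+w]=1
    c=max(cv2.findContours(m*z,0,1)[0],key=cv2.contourArea); return cv2.fitEllipse(cv2.convexHull(c)),cv2.contourArea(c)
E
python3 - <<'E'
from h import *
f=grab('wrist','w2.png'); s=env.state(); print(s['q'],s['position'],s['grip_width'])
g=proj(f,[.4915,-.245,.06]); print(g,purple(f['color'],g.astype(int)))
for k in('vent_cap','cap_knob_top'):
  for d in env.look_for(k,'wrist'): print(k,d)
E
```

```text
clock: 4.32
position: [0.4509, -0.2194, 0.3041]
eef_rot: [0.387, 3.117, 0.0]
contact_force: [0.0, 0.5, -0.5]
grip_width: 0.0424
[-7.14429290e-01 -1.97367657e-01 -1.95291161e-01  1.57253593e+00
  1.77480374e-04 -4.67708865e-01] [ 0.45090806 -0.21945076  0.30409863] 0.0426669365435617
[307.20895853 259.35758482] (((302.79840087890625, 259.35302734375), (45.57903289794922, 48.03614044189453), 10.94845962524414), 1669.5)
vent_cap {'xy': [212.3, 130.9], 'confidence': 0.96}
vent_cap {'xy': [309.7, 91.3], 'confidence': 0.85}
vent_cap {'xy': [303.7, 258.4], 'confidence': 0.58}
cap_knob_top {'xy': [214.2, 131.7], 'confidence': 0.74}
cap_knob_top {'xy': [306.1, 96.3], 'confidence': 0.6}
cap_knob_top {'xy': [303.5, 259.4], 'confidence': 0.59}
```

View pics/w2.png

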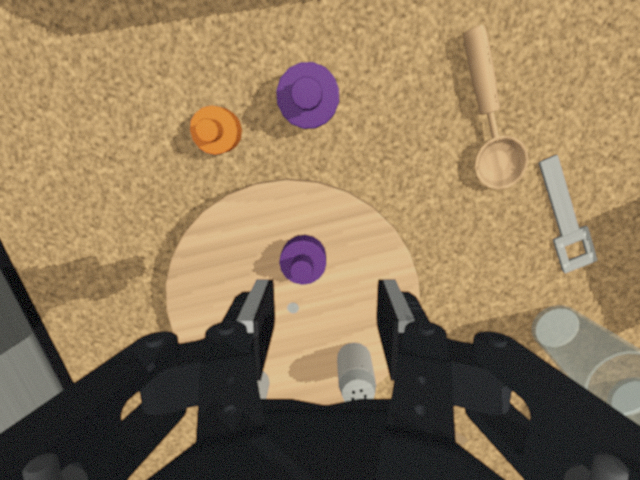

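```bash
python3 - <<'E'
from h import *
f=grab('wrist'); e,a=purple(f['color'],(303,259)); print(e)
for z in(.035,.047,.059): print(z,onz(f,e[0],z))
print('knob',onz(f,(302,268),.079))
# model: project skirt circles + fit
from scipy.optimize import minimize
hsv=cv2.cvtColor(f['color'],cv2.COLOR_BGR2HSV); m=((hsv[...,0]>120)&(hsv[...,0]<160)&(hsv[...,1]>80)).astype(np.uint8); z=np.zeros_like(m); z[215:305,258:348]=1; m*=z
th=np.linspace(0,2*np.pi,40)
def mod(x):
    P=[]
    for r,zz in((.022,.035),(.022,.059),(.010,.079)):
        P+=[proj(f,[x[0]+r*np.cos(t),x[1]+r*np.sin(t),zz]) for t in th]
    o=np.zeros_like(m); cv2.fillConvexPoly(o,cv2.convexHull(np.float32(np.array(P)*16).round().astype(np.int32)),1,cv2.LINE_8,4); return (o!=m).sum()
r=min(((mod((x,y)),x,y) for x in np.arange(.484,.5,.0005) for y in np.arange(-.252,-.236,.0005))); print(r)
s=env.state()
# stud from w1
I=cv2.imread('pics/w1.png'); e=grey(I,(336,281)); print('stud',e)
g=dict(f); p1=np.array([.51921822,.2609831,.30418564]); g['t']=np.array(f['t']).ravel()-np.array(f['R'])@(p1-s['position'])
print(onz(g,e[0],.074), 'tip',onz(g,(338,283),.092))
print(shift([r[1],r[2],.15]))
E
```

```text
((303.2252197265625, 259.503173828125), (45.8194465637207, 47.91775131225586), 13.23222541809082)
0.035 [ 0.4989839  -0.25270663  0.035     ]
0.047 [ 0.49497735 -0.25091721  0.047     ]
0.059 [ 0.4909708 -0.2491278  0.059    ]
knob [ 0.49150343 -0.24917206  0.079     ]
(np.int64(359), np.float64(0.4945), np.float64(-0.25))
stud ((335.81585693359375, 279.30535888671875), (48.012760162353516, 50.54230880737305), 90.97339630126953)
[0.57936039 0.25706083 0.074     ] tip [0.57551434 0.25934234 0.092     ]
[-49.7 -18.4 154. ]
```

```bash
python3 -m creep '[[50,[-25,-9,40],0],[50,[-49,-18,80],0],[50,[-49,-18,105],0],[50,[-49,-18,105],0],[50,[-49,-18,105],0]]'
python3 - <<'E'
from h import *
f=grab('wrist','w3.png'); s=env.state(); print(s['position'],s['grip_width'])
R=rot()
for off in(.054,.073):
    print(off,proj(f,s['position']+R@[0,0,off]))
print(proj(f,[.493,-.2495,.079]),proj(f,[.493,-.2495,.059]))
E
```

```text
clock: 5.15
position: [0.4939, -0.2502, 0.2003]
eef_rot: [0.389, 3.116, -0.001]
contact_force: [0.2, 0.5, 0.3]
grip_width: 0.043
[ 0.49409065 -0.25044197  0.20069611] 0.04241609526846949
0.054 [321.3476928  317.82407975]
0.073 [321.76928118 295.8010361 ]
[323.87871735 254.86117365] [324.00202722 243.97054554]
```

View pics/w3.png

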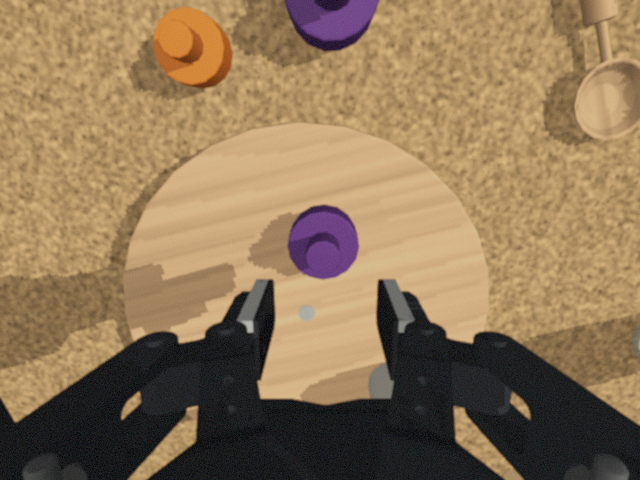

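```bash
python3 - <<'E'
from h import *
I=cv2.imread('pics/w3.png')[195:285,275:375]; I=cv2.resize(I,None,fx=6,fy=6,interpolation=cv2.INTER_CUBIC); I=np.clip(I.astype(float)*1.6,0,255).astype(np.uint8)
cv2.imwrite('pics/c3.png',I)
E
```

```text
(no output)
```

View pics/c3.png

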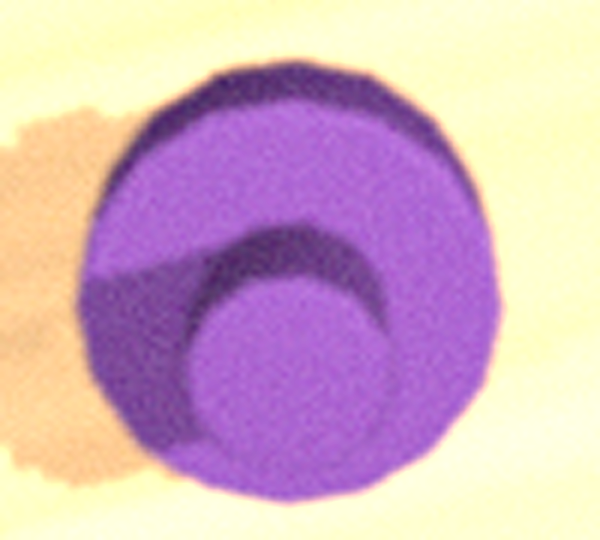

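The crop shows the knob top centred at wrist pixel (323.3,257.2) and the shoulder circle at (323.3,245).

```bash
python3 - <<'E'
from h import *
f=grab('wrist')
a=onz(f,(323.3,257.2),.079);b=onz(f,(323.3,245),.059);print(a,b)
X=(a+b)/2; print(shift([X[0],X[1],.061+.071]))
E
```

```text
[ 0.49462584 -0.25045702  0.079     ] [ 0.49390863 -0.25039063  0.059     ]
[ 0.   0.2 68.7]
```

```bash
python3 -m creep '[[50,[0,0,30],0],[50,[0,0,50],0],[50,[0,0,60],0],[50,[0,0,66],0],[50,[0,0,66],0],[50,[0,0,66],0]]'; python3 -m creep '[[30,[0,0,0],0],[15,[0,0,0],0],[0,[0,0,0],0],[0,[0,0,0],0],[0,[0,0,0],0],[0,[0,0,0],0],[0,[0,0,0],0]]'
```

```text
clock: 6.0
position: [0.4939, -0.2505, 0.1336]
eef_rot: [0.39, 3.116, -0.001]
contact_force: [0.1, 0.4, 0.6]
grip_width: 0.0429
clock: 6.88
position: [0.4939, -0.2505, 0.1336]
eef_rot: [0.39, 3.116, -0.001]
contact_force: [0.1, 0.1, 5.7]
grip_width: 0.0175
```

```bash
python3 -m creep '[[0,[0,0,-10],0],[0,[0,0,-40],0],[0,[0,0,-80],0],[0,[0,0,-110],0],[0,[0,0,-110],0],[0,[0,0,-110],0]]'; python3 -m creep '[[0,[3,36,0],0],[0,[7,88,0],0],[0,[11,140,0],0],[0,[16,192,0],0],[0,[20,244,0],0],[0,[25,296,0],0],[0,[29,348,0],0],[0,[33,400,0],0],[0,[38,455,0],0],[0,[41,490,0],0],[0,[42,512,0],0],[0,[42,512,0],0]]'
python3 -m creep '[[0,[0,0,0],0],[0,[0,0,0],0]]'
python3 - <<'E'
from h import *
f=grab('wrist','w4.png'); s=env.state(); print(s['position'],s['grip_width'])
print(proj(f,[.5794,.257,.074]),proj(f,[.5794,.257,.092]))
E
```

```text
clock: 7.62
position: [0.4934, -0.25, 0.2422]
eef_rot: [-0.39, -3.117, -0.001]
contact_force: [-0.7, 0.1, -0.5]
grip_width: 0.0174
clock: 9.12
position: [0.5782, 0.2575, 0.241]
eef_rot: [-0.386, -3.115, 0.001]
contact_force: [-0.3, -0.5, -1.3]
grip_width: 0.0178
clock: 9.38
position: [0.5789, 0.2555, 0.2426]
eef_rot: [-0.391, -3.117, 0.0]
contact_force: [-0.1, 0.8, -0.1]
grip_width: 0.018
[0.57893314 0.25551028 0.24280209] 0.01771882914410595
[325.76299342 234.00006921] [325.80546562 241.78752988]
```

View pics/w4.png

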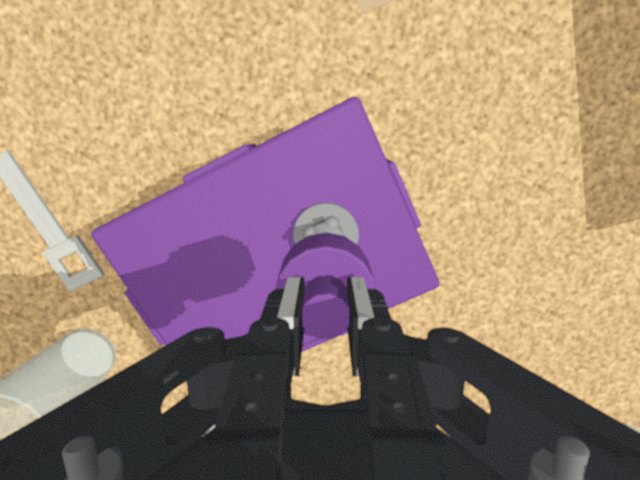

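```bash
python3 - <<'E'
from h import *
from scipy.optimize import least_squares
f=grab('wrist'); I=f['color']; hsv=cv2.cvtColor(I,cv2.COLOR_BGR2HSV)
# rays from centre guess outward over visible arc; last grey pixel
c0=np.array([326,234.]); pts=[]
for a in np.radians(np.arange(-180,1,4)):
    p=[c0+r*np.array([np.cos(a),np.sin(a)]) for r in np.arange(22,42,.25)]
    v=np.array([cv2.getRectSubPix(I,(1,1),tuple(map(float,q)))[0,0].astype(float) for q in p]); sat=(v.max(1)-v.min(1))/v.max(1)
    d=np.diff(np.convolve(sat,np.ones(5)/5,'same'))[4:-4]; pts.append(p[d.argmax()+4])
pts=np.array(pts)
def ell(x):  # residual: reprojected to collar plane, radius 22mm
    w=np.array([onz(f,p,.074)[:2] for p in pts]); return np.hypot(*(w-x[:2]).T)-x[2]
for loss in('linear','soft_l1'):
    r=least_squares(ell,[.58,.256,.022],loss=loss,f_scale=.0004); print(r.x,np.abs(r.fun).mean())
r2=least_squares(lambda x:ell([x[0],x[1],.022]),[.58,.256],loss='soft_l1',f_scale=.0004);print(r2.x)
s=env.state();R=rot()
# cap in the picture: silhouette row of widest skirt
m=((hsv[...,0]>120)&(hsv[...,0]<160)); print(proj(f,s['position']+R@[0,0,.091]),proj(f,s['position']+R@[0,0,.115]), s['position'],R[:,2])
print(shift([*r2.x,s['position'][2]]))
E
```

```text
[0.57973031 0.2567299  0.02199854] 0.00011193002287279896
[0.5797444  0.25671563 0.02201366] 0.00011046362830788521
[0.57972798 0.25672025]
[322.75441622 278.5421571 ] [323.03503708 261.08163796] [0.57899151 0.2556067  0.24295093] [ 3.84459500e-05  1.55834522e-05 -9.99999999e-01]
[-0.4  1.3  0. ]
```

```bash
python3 - <<'E'
from h import *
f=grab('wrist'); s=env.state();R=rot()
I=cv2.imread('pics/w4.png')[190:350,250:400]; I=cv2.resize(I,None,fx=4,fy=4,interpolation=cv2.INTER_CUBIC); I=np.clip(I.astype(float)*1.5,0,255).astype(np.uint8)
for r,dz in((.022,.0986),(.022,.0746),(.010,.0546)):
    P=[(proj(f,s['position']+R@[r*np.cos(t),r*np.sin(t),dz])-[250,190]+.5)*4 for t in np.linspace(0,2*np.pi,60)]
    cv2.polylines(I,[np.int32(P)],True,(0,255,0),1)
P=[(proj(f,[.5797+.022*np.cos(t),.2567+.022*np.sin(t),.074])-[250,190]+.5)*4 for t in np.linspace(0,2*np.pi,60)]
cv2.polylines(I,[np.int32(P)],True,(0,255,255),1)
cv2.imwrite('pics/c4.png',I)
E
```

```text
(no output)
```

View pics/c4.png

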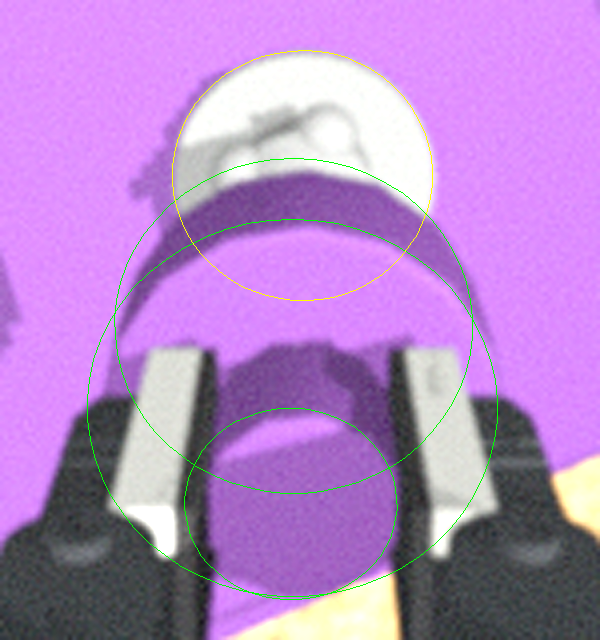

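Near-field overlays sit about 2.3 px left and above the actual cap, which is a camera bias. Relative to the cap, the stud is about +0.8 mm in x and 0 in y, so I descend with that correction.

```bash
python3 -m creep '[[0,[1,0,10],0],[0,[1,0,25],0],[0,[1,0,38],0],[0,[1,0,46],0],[0,[1,0,50],0],[0,[1,0,50],0],[0,[1,0,50],0]]'; python3 -m creep '[[0,[0,0,2],0],[0,[0,0,4],0],[0,[0,0,6],0],[0,[0,0,7],0],[0,[0,0,7],0]]'
```

```text
clock: 10.4
position: [0.5782, 0.2567, 0.1935]
eef_rot: [0.39, 3.117, 0.001]
contact_force: [-0.5, 0.3, -0.2]
grip_width: 0.0175
clock: 11.02
position: [0.5779, 0.2566, 0.1858]
eef_rot: [-0.39, -3.117, -0.0]
contact_force: [-0.8, 0.8, -1.2]
grip_width: 0.0177
```

```bash
python3 -m creep '[[0,[0,0,1],0],[0,[0,0,2],0],[0,[0,0,3],0],[0,[0,0,3],0]]';python3 -m creep '[[0,[0,0,1],0],[0,[0,0,2],0],[0,[0,0,2],0]]';python3 -m creep '[[0,[0,0,1],0],[0,[0,0,2],0],[0,[0,0,2],0]]'
```

```text
clock: 11.52
position: [0.5785, 0.2564, 0.1837]
eef_rot: [0.39, 3.116, -0.0]
contact_force: [0.3, -2.5, 4.7]
grip_width: 0.0176
clock: 11.9
position: [0.579, 0.2563, 0.1829]
eef_rot: [0.39, 3.114, 0.0]
contact_force: [-0.2, -3.9, 11.0]
grip_width: 0.0178
clock: 12.28
position: [0.5789, 0.2563, 0.1807]
eef_rot: [0.39, 3.114, 0.0]
contact_force: [0.3, -2.2, 8.8]
grip_width: 0.0176
```

```bash
python3 -m creep '[[0,[0,0,1],0],[0,[0,0,2],0],[0,[0,0,2],0]]';python3 -m creep '[[0,[0,0,1],0],[0,[0,0,2],0],[0,[0,0,2],0]]';python3 -m creep '[[0,[0,0,1],0],[0,[0,0,2],0],[0,[0,0,2],0]]'
```

```text
clock: 12.65
position: [0.578, 0.2562, 0.1757]
eef_rot: [-0.39, -3.117, 0.001]
contact_force: [6.0, -2.0, -5.9]
grip_width: 0.0175
clock: 13.02
position: [0.5776, 0.2566, 0.1739]
eef_rot: [-0.39, -3.116, 0.0]
contact_force: [4.2, -0.7, -7.2]
grip_width: 0.0175
clock: 13.4
position: [0.5778, 0.2568, 0.1731]
eef_rot: [-0.389, -3.117, -0.001]
contact_force: [1.4, -0.4, -1.6]
grip_width: 0.0176
```

```bash
python3 -m creep '[[0,[0,0,1],0],[0,[0,0,2],0],[0,[0,0,2],0]]';python3 -m creep '[[0,[0,0,1],0],[0,[0,0,2],0],[0,[0,0,2],0]]';python3 -m creep '[[0,[0,0,1],0],[0,[0,0,1],0],[0,[0,0,1],0]]'
```

```text
clock: 13.78
position: [0.578, 0.2569, 0.1726]
eef_rot: [0.389, 3.116, 0.001]
contact_force: [-4.4, -1.5, 9.3]
grip_width: 0.0175
clock: 14.15
position: [0.578, 0.2569, 0.1726]
eef_rot: [0.389, 3.115, 0.001]
contact_force: [-10.6, -3.8, 22.2]
grip_width: 0.0177
clock: 14.52
position: [0.578, 0.2569, 0.1725]
eef_rot: [0.389, 3.115, 0.001]
contact_force: [-13.5, -3.7, 28.3]
grip_width: 0.0176
```

```bash
python3 -m creep '[[0,[1,-0.5,0.5],0],[0,[1.5,-1,1],0],[0,[1.5,-1,1],0],[0,[1.5,-1,1],0]]'
python3 - <<'E'
from h import *
f=grab('wrist'); s=env.state(); print(s['contact_force'],s['ft_torque'])
g=env.grab_frame('side')['color'][310:410,190:290]; w=f['color'][170:350,240:410]
cv2.imwrite('pics/fin.png',np.hstack([cv2.resize(g,(400,400),interpolation=2),cv2.resize(w,(378,400),interpolation=2)]))
E
```

```text
clock: 15.02
position: [0.5776, 0.2567, 0.1724]
eef_rot: [0.388, 3.112, 0.004]
contact_force: [-8.4, -2.1, 29.9]
grip_width: 0.0178
[-8.47252253 -1.42250975 30.08228484] [-0.45857873  1.78388406  0.01529304]
```

View pics/fin.png

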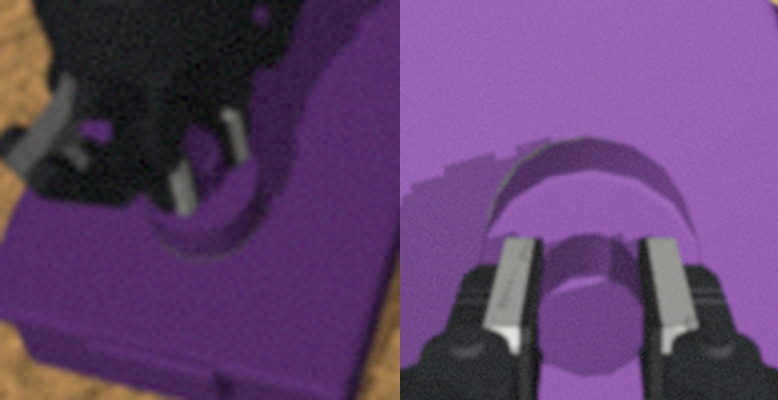

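```bash
python3 -m creep '[[0,[0,0,0.5],0],[0,[0,0,0.5],0],[0,[0,0,0.5],0],[0,[0,0,0.5],0]]'
python3 - <<'E'
from h import *
f=grab('top')
for k,z in dict(tumbler_a=.05,shaker_a=.065,opener=.005,spoon=.005).items():
    for d in env.look_for(k,'top'): print(k,round(d['confidence'],2),np.round(onz(f,d['xy'],z)[:2],3))
s=env.state(); print(s['position'],s['contact_force'],np.degrees(np.arccos(-rot()[2,2])))
env.sign_off()
E
```

```text
clock: 15.62
position: [0.5777, 0.2567, 0.1724]
eef_rot: [0.388, 3.111, 0.004]
contact_force: [-9.4, -2.2, 32.4]
grip_width: 0.0175
tumbler_a 0.72 [ 0.667 -0.003]
tumbler_a 0.64 [0.775 0.077]
shaker_a 0.78 [ 0.622 -0.236]
shaker_a 0.77 [ 0.616 -0.348]
spoon 0.7 [ 0.439 -0.054]
spoon 0.45 [ 0.638 -0.249]
spoon 0.16 [0.587 0.204]
[0.57767596 0.25676092 0.17245222] [-10.53536992  -1.52737161  33.40992273] 0.3716278538837146
the job is handed in; nothing more can be done
```

I lifted the small purple vent cap off the turntable by its knob and pressed it onto the stud past the click. I handed the job in at about 15.7 s with the gripper still pushing down.

**Press:**
- I saw up to about 11 N while pushing over the bumps.
- At the click the force dropped and reversed to about −7 N.
- It rose hard when the rim landed, with the gripper at 0.1726 m, the height I had calculated for fully home.
- The gripper was pushing with about 33 N at hand-in. The last close-up shows the rim on the collar, and the tool is tilted about 0.4°.

**Surroundings:** In the last top view, the tumblers, shakers and spoon were within about 1 cm of where they started.

**Checks that failed or disagreed:**
- **Opener:** the network did not report it in that last view, so I could not confirm its position. The gripper stayed well above it the whole time.
- **Camera offset:** the wrist camera was about 1 mm off close up. I corrected for this by comparing the cap and stud directly in its picture.
- **Sideways force:** about 10 N remains on the seated cap. I tried to relieve it, which brought it down from about 14 N.

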